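# Clear the luthier's bench: clamps, bridges and plane to their trays

## Robot

A 7-joint arm with a two-finger parallel gripper is mounted at the origin on the work surface. World frame = base frame: x ahead of the robot, y to its left, z up, the work surface at z = 0. Lengths are in m, angles in rad, forces in N, time in s.
With the tool pointing down it reaches from about 0.4 to 0.875 m from the base axis. Payload 4.4 kg.
Tool frame: the origin (TCP) lies where the fingers leave the gripper's body, on its centre line; the fingertips stand 73 mm ahead of it and the grasp point (between the pads) lies 54 mm ahead of it (r.hold_point_z is the x of the grasp point in the tool frame, in m); x points along the fingers, y is the direction in which the jaws open and shut, and the axes are right-handed (so a half turn about x gives the same grasp; the last joint's range is limited). The gripper opens to 85 mm and grips with 20 to 120 N. Pads are 22 mm wide; open, the fingers measure 114 mm over their backs; the gripper's body (76 mm by 85 mm) begins 54 mm behind the grasp point. The pads swing forward as they close: fully open they stand 13 mm farther back than shut.
Start: joints at [1.26, 0.628, 0.038, 1.517, -0.027, 0.996, -0.02], TCP at [0.158, -0.631, 0.304] pointing down, gripper open.
Joint ranges: [-3.06, 3.06], [-0.37, 2.12], [-1.25, 1.32], [0.18, 2.47], [-1.1, 4.24], [0.23, 1.98], [-2.94, 2.94]. Speed limits (rad/s): [2.57, 2.57, 3.14, 3.14, 3.14, 3.14, 3.14].

## Interface

Orientations are given as [roll, pitch, yaw] about the fixed x, y, z axes, in that order (R = Rz(yaw) Ry(pitch) Rx(roll)).
In Python, from station import r gives the robot as it stands.
- The arm moves only by the tool drive_tool, never from a script. Its argument "series" is a list that holds one entry, the list of rows, each a list of 7 numbers: the shift along the tool's x, y, z in m, then the turn, a rotation vector about the tool's x, y, z in degrees, then the opening, from 0 (shut) to 1 (fully open). In form: [[[tx, ty, tz, rx, ry, rz, gripper], ...]]. A call has exactly 8 rows; each row is the pose to reach, as a shift and turn from the pose commanded when the call began, along the tool's axes at that moment; what a row does not reach only later rows make up. A row lasts 1/8 s, in which the tool goes at most 62.5 mm and 10.7 degrees, less where a joint would pass 70% of its speed; a pose out of reach is approached as far as the arm can. A call with a gripper value outside its range is refused whole. The fingers move at their own pace and stop on an object; the grip force is fixed at half the most. Time passes only in rows, so rows that repeat a pose let the fingers close, or fill a call up. It gives the time, the measured TCP pose, the force and the opening at its end, in the units of the state.
- r.state(): the state, without advancing time (a new reading comes with each control period).
- r.grab_frame(name): name is "scene" or "top" or "wrist"; returns a dict with "pixels" (400x640x3 uint8, red, green, blue), "camera_matrix" (3x3 intrinsics, pixels), "rvec" (rotation vector, rad) and "tvec" (3), from world to camera coordinates, as OpenCV has them. Camera axes: x right, y down, z forward; pixel columns grow to the right and rows downward; lengths in m; the calibration is good to about 2 mm. A picture is of the moment at which its call begins. There is no depth.
- r.hand_in(): hands the job in, once; it reports no verdict.
Trained networks look in the newest picture that a camera, given by its name, has taken for a name from the list of things; names that differ only in an ending like _2 or _b are one class to them, and where a whole thing is asked for, a point or a joint stands for the part that bears it (a point fixed in the world has none). Each returns a list of dicts, best first, with "confidence" (0 to 1); they miss things now and then, are a little off and sometimes report something else, mostly with a low value. They report only what shows in the picture. A call takes as long as a camera call. They do not tell look-alikes from the thing itself.
- r.boxes_of(target, camera): "rect" ([left, top, width, height] in pixels, round what is visible of it).
- r.mark_of(target, camera): "location" ([column, row] in pixels: a listed point, or the origin of a listed thing).
The state is a dict: "time_s": time; "joints": joint angles; "joint_vel": joint speeds; "effort": joint torques, N m; "ee_pos": TCP position; "ee_rot": TCP orientation; "contact_force": force on the tool from outside, world axes, zero at the start; "torque": the same for the moment, N m; "finger_gap": finger opening in m.
Only numpy, scipy, OpenCV 4.12 (cv2) and the standard library are available. Lean on these libraries where they do the work, as an engineer would, in place of code of your own. Each camera call takes 0.05 s, during which the arm holds its last target.

## Task

Tidy the mixed parts off the work mat: stand both spool clamps upright in the round tin, lay both ukulele bridges flat on the floor of the square tray, side by side and not on top of each other, and put the little brass finger plane, standing on its sole, in the long narrow tray. Leave the roll of tape and the cork block where they are.

Things in the scene. Friction and masses are not known exactly. Their poses are not given: they have to be found in the camera images.
- clamp1_mid (a point): Spool clamp 1: two light wooden discs of diameter 34 mm, each 14 mm thick, one above the other on a steel rod, with a small nut on top; stands upright, 56 mm tall overall. The point is its centre on the axis, 28 mm above its foot; z is its axis, up. The upper disc lies 6 to 20 mm above the point.
- clamp2_mid (a point): Spool clamp 2, identical to the first: two light wooden discs of diameter 34 mm, each 14 mm thick, one above the other on a steel rod, with a small nut on top; stands upright, 56 mm tall overall. The point is its centre on the axis, 28 mm above its foot; z is its axis, up. The upper disc lies 6 to 20 mm above the point.
- bridge1_mid (a point): Ukulele bridge 1: flat dark rosewood bar with a thin white saddle strip on top, 80 mm long (its x axis) by 24 mm wide (y) and 9 mm thick over the middle 54 mm, with 5 mm thick wing ends. Lies flat, z up; the point is its centre, 4.5 mm above its underside.
- bridge2_mid (a point): Ukulele bridge 2, identical to the first: flat dark rosewood bar with a thin white saddle strip on top, 80 mm long (its x axis) by 24 mm wide (y) and 9 mm thick over the middle 54 mm, with 5 mm thick wing ends. Lies flat, z up; the point is its centre, 4.5 mm above its underside.
- plane_mid (a point): Small brass finger plane with a steel blade and a dark wedge: body 56 mm long (x) by 24 mm wide (y) with flat parallel sides 16 mm high, about 25 mm tall to the tip of the blade. Stands on its flat sole, z up; the point is on its centre line, 11 mm above the sole.
- tin: Round open metal tin, fixed to the bench: inside diameter 134 mm, floor 4 mm thick, rim 18 mm above the bench. Origin at the centre of its underside, z up.
- square_tray: Square open plywood tray, fixed to the bench: 146 by 146 mm outside, walls 5 mm thick along its x and y axes, floor 5 mm thick, rim 18 mm above the bench. Origin at the centre of its underside, z up.
- long_tray: Long narrow open plywood tray, fixed to the bench: 170 mm (x) by 100 mm (y) outside, walls 5 mm thick, floor 5 mm thick, rim 18 mm above the bench. Origin at the centre of its underside, z up.
- tape_mid (a point): Roll of yellow tape lying flat, outside diameter 50 mm, 18 mm tall; loose bystander to leave alone. The point is its centre, 9 mm above the bench.
- cork_mid (a point): Cork sanding block, 60 mm (x) by 32 mm (y) by 24 mm tall; loose bystander to leave alone. The point is its centre, 12 mm above the bench.
Things that resemble listed ones, but are neither listed nor needed, are in the scene too. What is shaped like the part that bears clamp1_mid but purple is not meant.

How it is judged:
At the end, for the whole second after the job is handed in: At rest: clamps upright (0.15 rad) on the tin's floor, within 55 mm of its centre; bridges flat (0.12 rad) on the square tray's floor, centres within 60 mm of its centre along each wall; plane on its sole (0.12 rad) on the long tray's floor; tape roll and cork block within 25 mm of their starts (horizontal distance between each of clamp1_mid, clamp2_mid and tin below 0.055 m and z of each of clamp1_mid, clamp2_mid in the frame of tin below 0.037 m and angle between each of clamp1_mid, clamp2_mid's own z axis and vertical below 0.15 rad and x of bridge1_mid in the frame of square_tray between -0.06 and 0.06 m and y of bridge1_mid in the frame of square_tray between -0.06 and 0.06 m and z of each of bridge1_mid, bridge2_mid in the frame of square_tray below 0.0125 m and angle between each of bridge1_mid, bridge2_mid, plane_mid's own z axis and vertical below 0.12 rad and x of bridge2_mid in the frame of square_tray between -0.06 and 0.06 m and y of bridge2_mid in the frame of square_tray between -0.06 and 0.06 m and x of plane_mid in the frame of long_tray between -0.068 and 0.068 m and y of plane_mid in the frame of long_tray between -0.04 and 0.04 m and z of plane_mid in the frame of long_tray below 0.02 m and linear speed of each of clamp1, clamp2, bridge1, bridge2, plane below 0.01 m/s and angular speed of each of clamp1, clamp2, bridge1, bridge2, plane below 0.15 rad/s and distance of each of tape_mid, cork_mid from where it was at the start of the episode below 0.025 m); the robot touches nothing.
It fails at once if the tape roll or the cork block is pushed away (over 25 mm) (distance of any of tape_mid, cork_mid from where it was at the start of the episode above 0.025 m).
It also fails if it takes over 141 s, if anything falls off the work surface, if the arm or the gripper's body presses on something with over 40 N, if the wrist force passes 120 N, or if a joint passes its speed limit or range.

## Working session

There is one attempt and no reset: what is moved stays moved. The work goes in short steps, Python scripts to look and compute and a tool call to move; the robot and the scene stay as the last step left them, time stands still between calls to the robot, and variables do not carry over. Pictures are saved under pics/ and viewed, and the job is handed in when it is done.

Besides the shell and the picture viewer there is one more tool, called after ">>>" by a JSON object that holds its "api" and its "payload", one argument or row to a line. drive_tool: Moves the arm, as the interface text tells. Its arguments: {"type":"object","properties":{"series":{"type":"array"}},"required":["series"]}

```bash
ls; mkdir -p pics; python3 - <<'E'
from station import r
import cv2
print(r.state(), r.hold_point_z)
for n in ["scene","top","wrist"]:
    f=r.grab_frame(n); cv2.imwrite(f"pics/{n}0.png",f["pixels"][:,:,::-1]); print(n,f["camera_matrix"],f["rvec"],f["tvec"])
for t in ["clamp1_mid","bridge1_mid","plane_mid","tin","square_tray","long_tray","tape_mid","cork_mid"]:
    for c in ["scene","top"]:
        print(t,c,[(round(d["confidence"],2),[round(v) for v in d["location"]]) for d in r.mark_of(t,c)])
E
```

```text
pics
{'time_s': 0.0, 'joints': array([ 1.26023212,  0.62935578,  0.03842429,  1.51839795, -0.02700127,
        0.99629413, -0.01998026]), 'joint_vel': array([-0.0002038 ,  0.00012288, -0.00060686, -0.00043047,  0.00024061,
        0.00105446,  0.00020893]), 'effort': array([ 1.82686788e-03, -5.63403583e+01,  1.22644454e+00, -1.93445832e+01,
        1.09101157e-02,  1.05500247e-02, -4.52715966e-06]), 'ee_pos': array([ 0.1574302 , -0.63013049,  0.3029728 ]), 'ee_rot': array([-1.56291927,  1.56885856,  1.82347025]), 'contact_force': array([0.16191458, 0.58945822, 0.29366719]), 'torque': array([ 0.02646854, -0.00028301, -0.02125051]), 'finger_gap': 0.0854865948281705} 0.0539
scene [[478.77936442   0.         324.03662027]
 [  0.         478.77936442 196.08155492]
 [  0.           0.           1.        ]] [ 1.6446698   1.73102046 -0.87399717] [ 0.0154115  -0.28333505  1.53081001]
top [[433.21967858   0.         307.87568347]
 [  0.         433.21967858 210.58172846]
 [  0.           0.           1.        ]] [ 2.13295081 -2.18723177  0.11700039] [0.03204297 0.52171983 0.92533883]
wrist [
[... 307 characters left out ...]
[314, 182])]
clamp1_mid top [(0.65, [325, 252]), (0.62, [266, 194]), (0.6, [366, 264]), (0.49, [317, 216])]
bridge1_mid scene [(0.49, [373, 197])]
bridge1_mid top [(0.81, [260, 239])]
plane_mid scene [(0.49, [216, 174])]
plane_mid top [(0.77, [431, 262])]
tin scene [(0.6, [470, 222])]
tin top [(0.78, [167, 200])]
square_tray scene [(0.71, [293, 251]), (0.33, [374, 195])]
square_tray top [(0.89, [336, 160]), (0.27, [165, 203])]
long_tray scene [(0.69, [166, 216]), (0.24, [216, 175])]
long_tray top [(0.7, [476, 196])]
tape_mid scene [(0.67, [228, 219])]
tape_mid top [(0.54, [404, 186])]
cork_mid scene [(0.8, [406, 218]), (0.66, [166, 216]), (0.42, [264, 190])]
cork_mid top [(0.75, [225, 200])]
```

View pics/scene0.png

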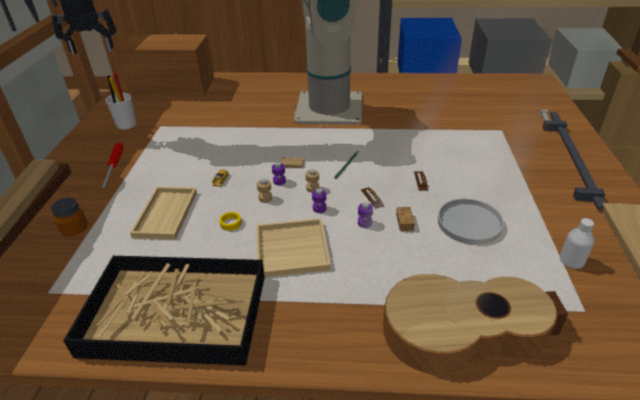

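View pics/top0.png

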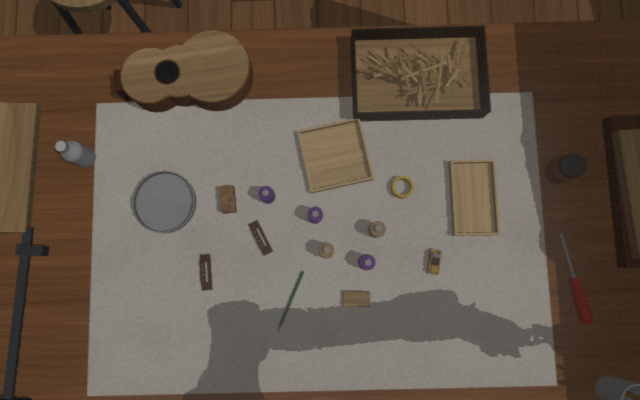

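View pics/wrist0.png

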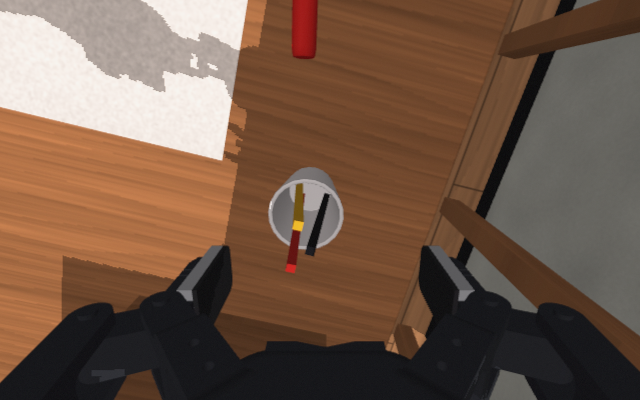

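```bash
cat > h.py <<'E'
from station import r
import numpy as np, cv2
from scipy.spatial.transform import Rotation as R
def cam(f): 
    return np.array(f["camera_matrix"]),R.from_rotvec(np.ravel(f["rvec"])).as_matrix(),np.ravel(f["tvec"])
def ray(f,uv,z):
    K,Rm,t=cam(f); d=Rm.T@np.linalg.solve(K,[uv[0],uv[1],1.]); c=-Rm.T@t
    return c+d*(z-c[2])/d[2]
def proj(f,P):
    K,Rm,t=cam(f); p=K@(Rm@np.array(P,float)+t); return p[:2]/p[2]
def rect(f,z,cx,cy,half,ppm):
    """image with up=+x, left=+y, centre cx,cy; ppm pixels/m"""
    n=int(2*half*ppm)
    K,Rm,t=cam(f)
    # out px (u,v): x=cx+half-v/ppm ; y=cy+half-u/ppm
    A=np.array([[0,-1/ppm,cx+half],[-1/ppm,0,cy+half],[0,0,z],[0,0,1]])
    H=K@np.c_[Rm,t]@A
    return cv2.warpPerspective(f["pixels"],np.linalg.inv(H),(n,n),flags=cv2.INTER_LINEAR)[:,:,::-1]
def Rtool(): return R.from_euler('xyz',r.state()["ee_rot"])
def move(P,yaw=None,grip=None):
    """relative shift/turn to reach TCP pos P; with tool straight down, jaw axis(tool y) at world angle yaw (deg mod 180)"""
    s=r.state(); T=R.from_euler('xyz',s["ee_rot"]); M=T.as_matrix()
    sh=M.T@(np.array(P)-s["ee_pos"])
    out=None
    if yaw is not None:
        best=None
        for k in (0,180,-180):
            a=np.radians(yaw+k); y=np.array([np.cos(a),np.sin(a),0]); x=np.array([0,0,-1.]); 
            G=np.c_[x,y,np.cross(x,y)]
            rv=R.from_matrix(M.T@G).as_rotvec(degrees=True)
            if best is None or np.linalg.norm(rv)<np.linalg.norm(best): best=rv
        out=best
    print("t",round(s["time_s"],2),"pos",s["ee_pos"].round(4),"shift",sh.round(4),"rot",None if out is None else out.round(1),"jawyaw",round(np.degrees(np.arctan2(M[1,1],M[0,1])),1),"tilt",round(np.degrees(np.arccos(-M[2,0])),2),"gap",round(s["finger_gap"],4),"F",s["contact_force"].round(1),"j",s["joints"].round(2))
    return sh,out
E
python3 - <<'E'
from h import *
f=r.grab_frame("top"); g=r.grab_frame("scene")
K,Rm,t=cam(f); print("campos",-Rm.T@t, "corners",ray(f,(0,0),0),ray(f,(640,400),0))
pts={"clampA":((326,250),.028),"clampB":((376,229),.028),"br1":((205,271),.009),"br2":((260,237),.009),"plane":((434,261),.015),"tin":((165,202),.018),"sq":((335,156),.018),"long":((473,198),.018),"tape":((402,187),.018),"cork":((228,199),.024),"pu1":((267,194),.04),"pu2":((315,214),.04),"pu3":((367,262),.04),"block":((356,298),.02)}
for k,(p,z) in pts.items():
    P=ray(f,p,z); print(k,P.round(3),"in scene",proj(g,P).round())
cv2.imwrite("pics/rect.png",rect(f,0.009,0.55,0,0.4,1000)[100:700])
M=Rtool().as_matrix(); print(M.round(3))
s=r.state(); w=r.grab_frame("wrist"); K,Rm,t=cam(w); c=-Rm.T@t; print("wristcam in tool",M.T@(c-s["ee_pos"]), M.T@Rm.T)
E
```

```text
campos [0.41392774 0.01503633 0.97872776] corners [1.05757282 0.75124398 0.        ] [ 9.68012727e-02 -6.86264020e-01  1.11022302e-16]
clampA [ 0.435 -0.019  0.028] in scene [312. 180.]
clampB [ 0.478 -0.13   0.028] in scene [264. 189.]
br1 [0.396 0.251 0.009] in scene [420. 178.]
br2 [0.468 0.128 0.009] in scene [371. 195.]
plane [ 0.405 -0.256  0.015] in scene [220. 175.]
tin [0.551 0.339 0.018] in scene [468. 217.]
sq [ 0.646 -0.045  0.018] in scene [291. 241.]
long [ 0.543 -0.35   0.018] in scene [166. 207.]
tape [ 0.572 -0.193  0.018] in scene [229. 217.]
cork [0.554 0.196 0.024] in scene [403. 214.]
pu1 [0.56  0.108 0.04 ] in scene [363. 209.]
pu2 [0.513 0.004 0.04 ] in scene [318. 195.]
pu3 [ 0.407 -0.105  0.04 ] in scene [277. 168.]
block [ 0.329 -0.081  0.02 ] in scene [291. 158.]
[[ 0.     0.242 -0.97 ]
 [-0.    -0.97  -0.242]
 [-1.     0.    -0.   ]]
wristcam in tool [-7.05933879e-02 -5.67109183e-05 -7.19841677e-02] [[ 2.33729880e-04 -2.80179595e-01  9.59947571e-01]
 [ 9.99998818e-01  1.52398386e-03  2.01323056e-04]
 [-1.51935122e-03  9.59946390e-01  2.80179621e-01]]
```

View pics/rect.png

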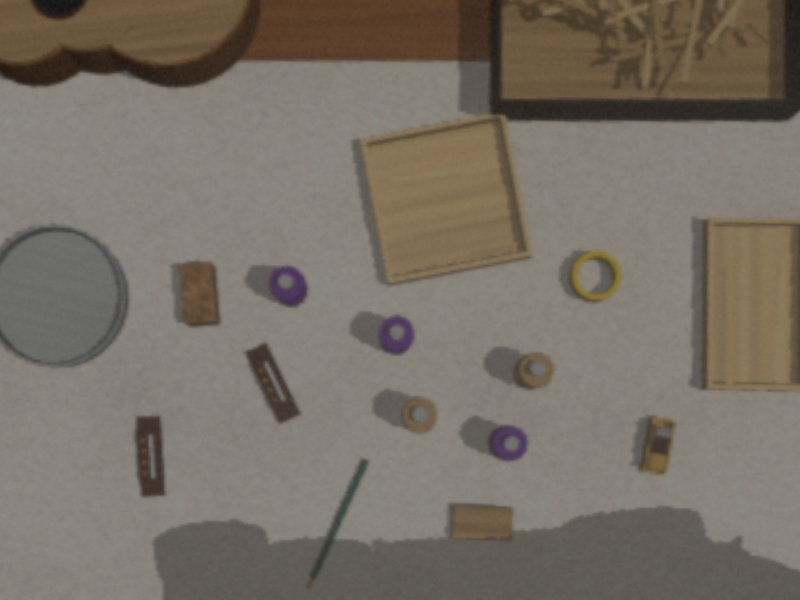

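```bash
python3 - <<'E'
from h import *
move([.405,-.256,.22],84)
E
```

```text
t 1.1 pos [ 0.1575 -0.6306  0.3039] shift [ 0.0839 -0.3035 -0.3309] rot [20. -0. -0.] jawyaw -76.0 tilt 0.0 gap 0.0855 F [ 0.8 -0.5  0.4] j [ 1.26  0.63  0.04  1.52 -0.03  1.   -0.02]
```

>>> {"api": "drive_tool", "payload": {
  "series": [
    [[0.084, -0.3035, -0.331, 20, 0, 0, 0.6], [0.084, -0.3035, -0.331, 20, 0, 0, 0.6], [0.084, -0.3035, -0.331, 20, 0, 0, 0.6], [0.084, -0.3035, -0.331, 20, 0, 0, 0.6], [0.084, -0.3035, -0.331, 20, 0, 0, 0.6], [0.084, -0.3035, -0.331, 20, 0, 0, 0.6], [0.084, -0.3035, -0.331, 20, 0, 0, 0.6], [0.084, -0.3035, -0.331, 20, 0, 0, 0.6]]
  ]
}}

```text
time_s: 2.1
ee_pos: [0.4074, -0.2518, 0.2194]
ee_rot: [-1.597, 1.569, 1.447]
contact_force: [0.0, -0.2, 0.2]
finger_gap: 0.0508
```

```bash
python3 - <<'E'
from h import *
w=r.grab_frame("wrist"); 
P=[.405,-.256,.01]
print(proj(w,P), r.mark_of("plane_mid","wrist")[:2])
im=w["pixels"][:,:,::-1].copy(); cv2.imwrite("pics/w1.png",im)
cv2.imwrite("pics/w1r.png",rect(w,0.016,.405,-.256,.06,4000))
move([.405,-.256,.22],84)
for m in r.mark_of("plane_mid","wrist")[:1]: print(ray(w,m["location"],.011))
E
```

```text
[330.74014673 184.37668822] [{'location': [328.4, 185.2], 'confidence': 0.66}]
t 2.2 pos [ 0.4068 -0.2534  0.2196] shift [-0.0004  0.0028  0.0015] rot [ 0.3 -0.   0.1] jawyaw -95.7 tilt 0.07 gap 0.0514 F [-0.3 -1.4 -0.2] j [ 0.41  0.52  0.13  2.07 -0.13  0.56 -1.04]
[ 0.40469718 -0.2538261   0.011     ]
```

View pics/w1r.png

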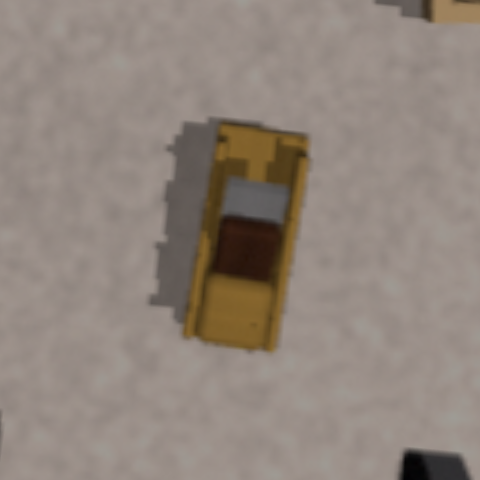

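View pics/w1.png

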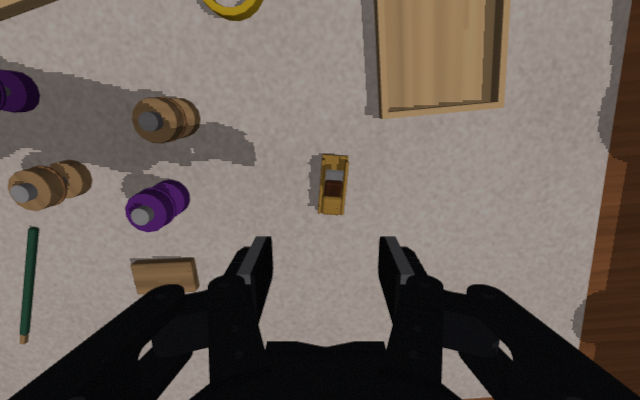

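```bash
python3 - <<'E'
from h import *
move([.4055,-.256,.078],81.2)
E
```

```text
t 2.25 pos [ 0.4057 -0.2554  0.2199] shift [1.419e-01 6.000e-04 1.000e-04] rot [ 3. -0. -0.] jawyaw -95.8 tilt 0.01 gap 0.0512 F [-1.6 -0.  -0.6] j [ 0.41  0.52  0.13  2.07 -0.13  0.56 -1.04]
```

>>> {"api": "drive_tool", "payload": {
  "series": [
    [[0.05, 0.0005, 0, 3, 0, 0, 0.6], [0.09, 0.0005, 0, 3, 0, 0, 0.6], [0.12, 0.0005, 0, 3, 0, 0, 0.6], [0.135, 0.0005, 0, 3, 0, 0, 0.6], [0.142, 0.0005, 0, 3, 0, 0, 0.6], [0.142, 0.0005, 0, 3, 0, 0, 0.6], [0.142, 0.0005, 0, 3, 0, 0, 0.4], [0.142, 0.0005, 0, 3, 0, 0, 0.15]]
  ]
}}

```text
time_s: 3.25
ee_pos: [0.4051, -0.2572, 0.0787]
ee_rot: [2.786, 1.57, -0.513]
contact_force: [0.3, -0.2, -0.2]
finger_gap: 0.0221
```

>>> {"api": "drive_tool", "payload": {
  "series": [
    [[0, 0, 0, 0, 0, 0, 0.1], [0, 0, 0, 0, 0, 0, 0.1], [0, 0, 0, 0, 0, 0, 0.1], [0, 0, 0, 0, 0, 0, 0.1], [-0.01, 0, 0, 0, 0, 0, 0.1], [-0.03, 0, 0, 0, 0, 0, 0.1], [-0.06, 0, 0, 0, 0, 0, 0.1], [-0.08, 0, 0, 0, 0, 0, 0.1]]
  ]
}}

```text
time_s: 4.25
ee_pos: [0.4053, -0.2564, 0.1595]
ee_rot: [2.895, 1.57, -0.403]
contact_force: [0.3, 0.9, -1.0]
finger_gap: 0.0224
```

```bash
python3 - <<'E'
from h import *
f=r.grab_frame("top")
print(r.mark_of("long_tray","top")[:1], r.mark_of("tin","top")[:1], r.mark_of("square_tray","top")[:1])
for n in ("long_tray","tin","square_tray"):
    m=r.mark_of(n,"top")[0]; print(n,ray(f,m["location"],0.0), r.boxes_of(n,"top")[0]["rect"])
move([.545,-.353,.16],90)
E
```

```text
[{'location': [473.0, 194.9], 'confidence': 0.92}] [{'location': [164.2, 203.9], 'confidence': 0.87}] [{'location': [335.7, 156.2], 'confidence': 0.85}]
long_tray [ 0.55209914 -0.35776247  0.        ] [448.3, 157.5, 53.0, 77.8]
tin [0.54948609 0.34660976 0.        ] [130.1, 171.1, 66.4, 65.6]Traceback (most recent call last):
  File "<stdin>", line 5, in <module>
IndexError: list index out of range
```

```bash
python3 - <<'E'
from h import *
move([.545,-.354,.16],90)
E
```

```text
t 4.75 pos [ 0.4047 -0.2563  0.1573] shift [-0.003   0.0746 -0.1538] rot [-9.   0.1  0. ] jawyaw -99.0 tilt 0.08 gap 0.022 F [ 0.3  0.4 -1. ] j [ 0.28  0.66  0.33  2.12 -0.49  0.44 -0.73]
```

>>> {"api": "drive_tool", "payload": {
  "series": [
    [[-0.003, 0.02, -0.04, -3, 0, 0, 0.1], [-0.003, 0.05, -0.1, -6, 0, 0, 0.1], [-0.003, 0.0745, -0.154, -9, 0, 0, 0.1], [-0.003, 0.0745, -0.154, -9, 0, 0, 0.1], [-0.003, 0.0745, -0.154, -9, 0, 0, 0.1], [-0.003, 0.0745, -0.154, -9, 0, 0, 0.1], [-0.003, 0.0745, -0.154, -9, 0, 0, 0.1], [-0.003, 0.0745, -0.154, -9, 0, 0, 0.1]]
  ]
}}

```text
time_s: 5.75
ee_pos: [0.5453, -0.3538, 0.1612]
ee_rot: [-1.725, 1.571, 1.417]
contact_force: [-0.2, 0.5, -1.2]
finger_gap: 0.022
```

```bash
python3 - <<'E'
from h import *
w=r.grab_frame("wrist"); cv2.imwrite("pics/w2.png",w["pixels"][:,:,::-1])
print(proj(w,[.545,-.354,.005]))
move([.545,-.354,.085],90)
E
```

```text
[325.68643267 200.41931802]
t 5.8 pos [ 0.5454 -0.3538  0.1612] shift [0.0762 0.0002 0.0004] rot [ 0. -0.  0.] jawyaw -90.0 tilt 0.01 gap 0.0222 F [ 0.1 -0.1 -0.3] j [ 0.33  0.83  0.35  1.64 -0.39  0.75 -0.71]
```

View pics/w2.png

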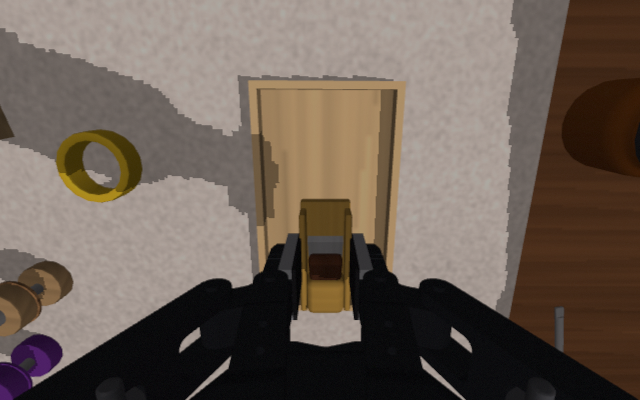

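>>> {"api": "drive_tool", "payload": {
  "series": [
    [[0.03, 0, 0, 0, 0, 0, 0.1], [0.055, 0, 0, 0, 0, 0, 0.1], [0.068, 0, 0, 0, 0, 0, 0.1], [0.073, 0, 0, 0, 0, 0, 0.1], [0.076, 0, 0, 0, 0, 0, 0.1], [0.0765, 0, 0, 0, 0, 0, 0.1], [0.0765, 0, 0, 0, 0, 0, 0.1], [0.0765, 0, 0, 0, 0, 0, 0.1]]
  ]
}}

```text
time_s: 6.8
ee_pos: [0.5458, -0.3542, 0.0849]
ee_rot: [2.646, 1.57, -0.495]
contact_force: [0.5, -0.4, -1.1]
finger_gap: 0.0223
```

>>> {"api": "drive_tool", "payload": {
  "series": [
    [[0, 0, 0, 0, 0, 0, 0.35], [0, 0, 0, 0, 0, 0, 0.45], [0, 0, 0, 0, 0, 0, 0.5], [-0.01, 0, 0, 0, 0, 0, 0.5], [-0.04, 0, 0, 0, 0, 0, 0.5], [-0.08, 0, 0, 0, 0, 0, 0.5], [-0.12, 0, 0, 0, 0, 0, 0.6], [-0.15, 0, 0, 0, 0, 0, 0.7]]
  ]
}}

```text
time_s: 7.8
ee_pos: [0.5459, -0.3545, 0.2372]
ee_rot: [2.558, 1.568, -0.584]
contact_force: [1.2, -0.4, -0.3]
finger_gap: 0.0597
```

```bash
python3 - <<'E'
from h import *
w=r.grab_frame("wrist"); cv2.imwrite("pics/w3.png",w["pixels"][:,:,::-1])
move([.47,-.13,.235],80)
g=r.grab_frame("scene"); f=r.grab_frame("top")
print(r.mark_of("clamp1_mid","top"),r.mark_of("clamp1_mid","scene"))
E
```

```text
t 7.85 pos [ 0.5472 -0.3557  0.241 ] shift [ 0.0044 -0.2257  0.0772] rot [10.  -0.4 -0.2] jawyaw -90.0 tilt 0.49 gap 0.0599 F [ 1.  -1.5  2.4] j [ 0.3   0.73  0.4   1.59 -0.34  0.89 -0.74]
[{'location': [264.7, 192.5], 'confidence': 0.71}, {'location': [316.8, 214.4], 'confidence': 0.7}, {'location': [364.5, 261.8], 'confidence': 0.52}, {'location': [323.0, 249.1], 'confidence': 0.48}, {'location': [475.5, 198.4], 'confidence': 0.41}] [{'location': [319.0, 198.9], 'confidence': 0.9}, {'location': [367.2, 213.7], 'confidence': 0.64}, {'location': [279.2, 174.4], 'confidence': 0.62}, {'location': [315.8, 181.6], 'confidence': 0.61}]
```

View pics/w3.png

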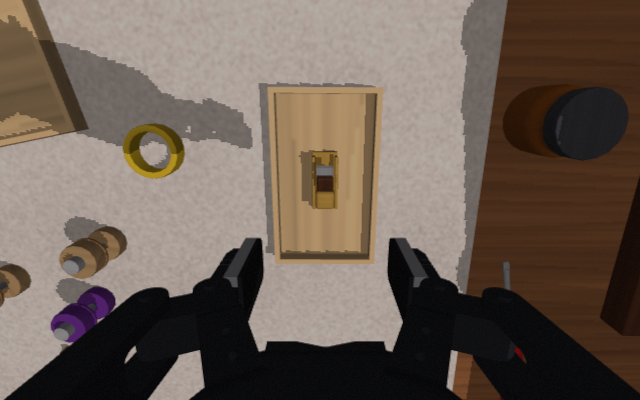

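>>> {"api": "drive_tool", "payload": {
  "series": [
    [[0, -0.05, 0.015, 5, 0, 0, 0.7], [0, -0.1, 0.03, 10, 0, 0, 0.7], [0, -0.16, 0.05, 15, 0, 0, 0.7], [0, -0.2255, 0.072, 20, 0, 0, 0.7], [0, -0.2255, 0.072, 20, 0, 0, 0.7], [0, -0.2255, 0.072, 20, 0, 0, 0.7], [0, -0.2255, 0.072, 20, 0, 0, 0.7], [0, -0.2255, 0.072, 20, 0, 0, 0.7]]
  ]
}}

```text
time_s: 9.05
ee_pos: [0.4737, -0.1303, 0.2343]
ee_rot: [2.213, 1.57, -1.279]
contact_force: [0.8, 0.1, 0.2]
finger_gap: 0.0598
```

```bash
python3 - <<'E'
from h import *
w=r.grab_frame("wrist"); cv2.imwrite("pics/w4.png",w["pixels"][:,:,::-1])
for m in r.mark_of("clamp1_mid","wrist"): print(m, ray(w,m["location"],.028))
print(proj(w,[.478,-.13,.028]))
move([.478,-.13,.094],70)
E
```

```text
{'location': [39.5, 185.1], 'confidence': 0.94} [0.56007088 0.11226401 0.028     ]
{'location': [322.1, 255.1], 'confidence': 0.9} [ 0.40758541 -0.10277898  0.028     ]
{'location': [170.8, 194.5], 'confidence': 0.7} [0.51170914 0.00534887 0.028     ]
{'location': [230.5, 261.3], 'confidence': 0.59} [ 0.43171033 -0.01722983  0.028     ]
[323.51710871 178.79325629]
t 9.15 pos [ 0.4735 -0.1298  0.2343] shift [ 0.1403 -0.0014 -0.0042] rot [-0.1 -0.  -0. ] jawyaw -110.1 tilt 0.03 gap 0.0598 F [ 0.5  1.3 -0.7] j [-0.15  0.56  0.52  2.04 -0.45  0.66 -1.25]
```

View pics/w4.png

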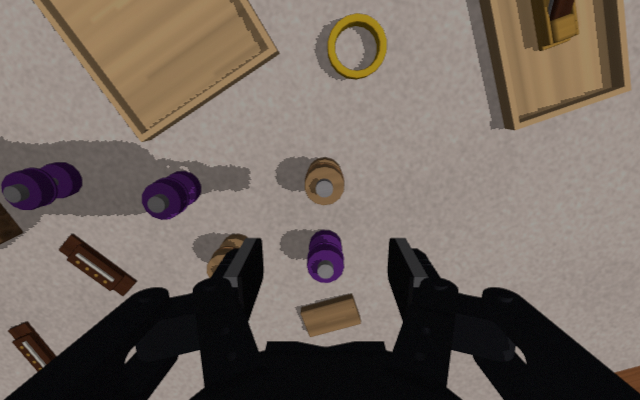

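```bash
python3 - <<'E'
from h import *
w=r.grab_frame("wrist")
print(ray(w,(324,187.5),.056),ray(w,(324.5,184),.048),ray(w,(324,160),.0))
move([.477,-.13,.094],70)
E
```

```text
[ 0.47728545 -0.12979543  0.056     ] [ 0.47793591 -0.13044682  0.048     ] [ 0.48888458 -0.13381663  0.        ]
t 9.2 pos [ 0.4735 -0.1295  0.2344] shift [ 0.1404 -0.0008 -0.0034] rot [-0.1 -0.  -0. ] jawyaw -110.1 tilt 0.02 gap 0.06 F [-0.1  0.2  0.1] j [-0.15  0.56  0.52  2.04 -0.45  0.66 -1.25]
```

>>> {"api": "drive_tool", "payload": {
  "series": [
    [[0.04, -0.0005, -0.004, 0, 0, 0, 0.7], [0.08, -0.0005, -0.004, 0, 0, 0, 0.7], [0.115, -0.0005, -0.004, 0, 0, 0, 0.7], [0.135, -0.0005, -0.004, 0, 0, 0, 0.7], [0.141, -0.0005, -0.004, 0, 0, 0, 0.7], [0.141, -0.0005, -0.004, 0, 0, 0, 0.6], [0.141, -0.0005, -0.004, 0, 0, 0, 0.4], [0.141, -0.0005, -0.004, 0, 0, 0, 0.25]]
  ]
}}

```text
time_s: 10.2
ee_pos: [0.478, -0.1298, 0.0945]
ee_rot: [-3.094, 1.569, -0.301]
contact_force: [-1.2, -1.0, 5.8]
finger_gap: 0.0321
```

>>> {"api": "drive_tool", "payload": {
  "series": [
    [[0, 0, 0, 0, 0, 0, 0.25], [0, 0, 0, 0, 0, 0, 0.25], [0, 0, 0, 0, 0, 0, 0.25], [0, 0, 0, 0, 0, 0, 0.25], [-0.01, 0, 0, 0, 0, 0, 0.25], [-0.04, 0, 0, 0, 0, 0, 0.25], [-0.08, 0, 0, 0, 0, 0, 0.25], [-0.12, 0, 0, 0, 0, 0, 0.25]]
  ]
}}

```text
time_s: 11.2
ee_pos: [0.4771, -0.1292, 0.2151]
ee_rot: [-0.261, 1.57, 2.532]
contact_force: [0.8, -0.2, -0.9]
finger_gap: 0.032
```

```bash
python3 - <<'E'
from h import *
w=r.grab_frame("wrist"); cv2.imwrite("pics/w5.png",w["pixels"][:,:,::-1])
move([.52,.345,.215],70)
E
```

```text
t 11.25 pos [ 0.4791 -0.1303  0.2193] shift [ 0.0039 -0.4606  0.1242] rot [-0.  -0.4  0.1] jawyaw -110.0 tilt 0.41 gap 0.0324 F [1.3 0.1 2.2] j [-0.14  0.59  0.51  2.04 -0.49  0.62 -1.21]
```

View pics/w5.png

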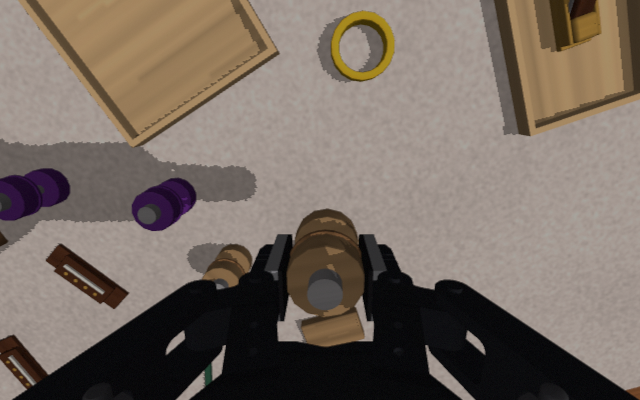

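```bash
python3 - <<'E'
from h import *
move([.5745,.334,.215],70)
E
```

```text
t 11.25 pos [ 0.4791 -0.1303  0.2193] shift [ 0.0043 -0.4689  0.0693] rot [-0.  -0.4  0.1] jawyaw -110.0 tilt 0.41 gap 0.0324 F [1.3 0.1 2.2] j [-0.14  0.59  0.51  2.04 -0.49  0.62 -1.21]
```

>>> {"api": "drive_tool", "payload": {
  "series": [
    [[0, -0.05, 0.007, 0, 0, 0, 0.25], [0, -0.11, 0.016, 0, 0, 0, 0.25], [0, -0.17, 0.025, 0, 0, 0, 0.25], [0, -0.23, 0.034, 0, 0, 0, 0.25], [0, -0.29, 0.043, 0, 0, 0, 0.25], [0, -0.35, 0.052, 0, 0, 0, 0.25], [0, -0.41, 0.061, 0, 0, 0, 0.25], [0, -0.468, 0.0695, 0, 0, 0, 0.25]]
  ]
}}

```text
time_s: 12.25
ee_pos: [0.5716, 0.3365, 0.2138]
ee_rot: [-2.674, 1.571, 0.119]
contact_force: [2.2, -0.8, -0.9]
finger_gap: 0.0321
```

>>> {"api": "drive_tool", "payload": {
  "series": [
    [[0, 0, 0, 0, 0, 0, 0.25], [0, 0, 0, 0, 0, 0, 0.25], [0, 0, 0, 0, 0, 0, 0.25], [0, 0, 0, 0, 0, 0, 0.25], [0, 0, 0, 0, 0, 0, 0.25], [0, 0, 0, 0, 0, 0, 0.25], [0, 0, 0, 0, 0, 0, 0.25], [0, 0, 0, 0, 0, 0, 0.25]]
  ]
}}

```text
time_s: 13.25
ee_pos: [0.572, 0.3341, 0.2134]
ee_rot: [2.375, 1.571, -1.115]
contact_force: [0.2, 0.0, -0.2]
finger_gap: 0.0323
```

```bash
python3 - <<'E'
from h import *
w=r.grab_frame("wrist"); im=w["pixels"][:,:,::-1].copy()
for a in np.linspace(0,2*np.pi,60):
    p=proj(w,[.55+.067*np.cos(a),.343+.067*np.sin(a),.018]); cv2.circle(im,tuple(int(v) for v in p),1,(0,0,255),-1)
cv2.imwrite("pics/w6.png",im)
move([.5745,.334,.0995],70)
E
```

```text
t 13.3 pos [0.572  0.3341 0.2134] shift [ 0.1139 -0.0008 -0.0024] rot [ 0. -0. -0.] jawyaw -110.0 tilt 0.0 gap 0.0319 F [-0.1  0.4 -0.4] j [-0.9   0.82  0.6   1.57 -0.55  0.92 -2.03]
```

View pics/w6.png

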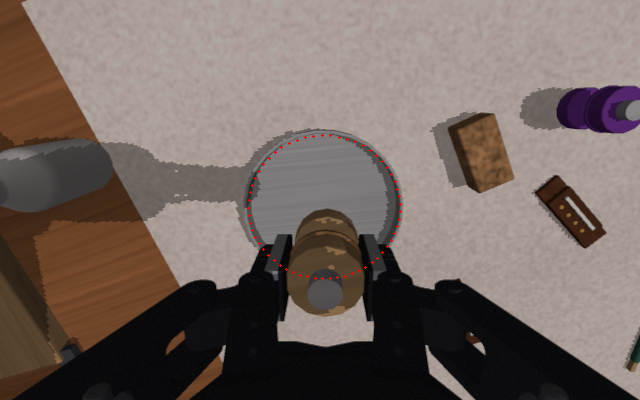

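>>> {"api": "drive_tool", "payload": {
  "series": [
    [[0.04, -0.0005, -0.0025, 0, 0, 0, 0.25], [0.08, -0.0005, -0.0025, 0, 0, 0, 0.25], [0.1, -0.0005, -0.0025, 0, 0, 0, 0.25], [0.108, -0.0005, -0.0025, 0, 0, 0, 0.25], [0.112, -0.0005, -0.0025, 0, 0, 0, 0.25], [0.1145, -0.0005, -0.0025, 0, 0, 0, 0.25], [0.1145, -0.0005, -0.0025, 0, 0, 0, 0.25], [0.1145, -0.0005, -0.0025, 0, 0, 0, 0.25]]
  ]
}}

```text
time_s: 14.3
ee_pos: [0.5748, 0.3339, 0.0996]
ee_rot: [-2.252, 1.57, 0.541]
contact_force: [0.4, 0.1, -0.1]
finger_gap: 0.0322
```

>>> {"api": "drive_tool", "payload": {
  "series": [
    [[0, 0, 0, 0, 0, 0, 0.45], [0, 0, 0, 0, 0, 0, 0.55], [0, 0, 0, 0, 0, 0, 0.6], [-0.005, 0, 0, 0, 0, 0, 0.65], [-0.04, 0, 0, 0, 0, 0, 0.65], [-0.08, 0, 0, 0, 0, 0, 0.65], [-0.12, 0, 0, 0, 0, 0, 0.65], [-0.135, 0, 0, 0, 0, 0, 0.65]]
  ]
}}

```text
time_s: 15.3
ee_pos: [0.5756, 0.3339, 0.2369]
ee_rot: [-2.337, 1.566, 0.456]
contact_force: [-0.1, 1.1, -0.2]
finger_gap: 0.0558
```

```bash
python3 - <<'E'
from h import *
w=r.grab_frame("wrist"); im=w["pixels"][:,:,::-1].copy()
cv2.imwrite("pics/w7.png",im)
move([.435,-.018,.235],70)
E
```

```text
t 15.35 pos [0.5758 0.3341 0.2375] shift [0.001 0.379 0.012] rot [ 0.  -0.2  0.2] jawyaw -110.0 tilt 0.29 gap 0.0551 F [0.5 0.3 0.5] j [-0.9   0.8   0.62  1.55 -0.53  0.96 -2.04]
```

View pics/w7.png

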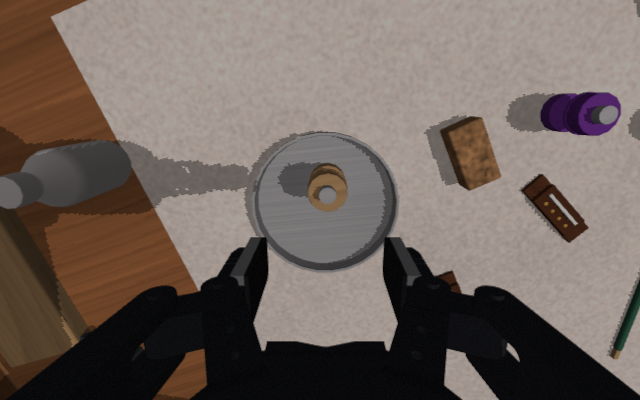

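>>> {"api": "drive_tool", "payload": {
  "series": [
    [[0, 0.05, 0.001, 0, 0, 0, 0.65], [0, 0.1, 0.003, 0, 0, 0, 0.65], [0, 0.16, 0.005, 0, 0, 0, 0.65], [0, 0.22, 0.007, 0, 0, 0, 0.65], [0, 0.28, 0.009, 0, 0, 0, 0.65], [0, 0.34, 0.011, 0, 0, 0, 0.65], [0, 0.379, 0.012, 0, 0, 0, 0.65], [0, 0.379, 0.012, 0, 0, 0, 0.65]]
  ]
}}

```text
time_s: 16.35
ee_pos: [0.4319, -0.0211, 0.2335]
ee_rot: [0.683, 1.569, -2.813]
contact_force: [0.5, 0.2, 0.1]
finger_gap: 0.0557
```

>>> {"api": "drive_tool", "payload": {
  "series": [
    [[0, 0, 0, 0, 0, 0, 0.7], [0, 0, 0, 0, 0, 0, 0.7], [0, 0, 0, 0, 0, 0, 0.7], [0, 0, 0, 0, 0, 0, 0.7], [0, 0, 0, 0, 0, 0, 0.7], [0, 0, 0, 0, 0, 0, 0.7], [0, 0, 0, 0, 0, 0, 0.7], [0, 0, 0, 0, 0, 0, 0.7]]
  ]
}}

```text
time_s: 17.35
ee_pos: [0.4337, -0.0184, 0.2339]
ee_rot: [-2.471, 1.571, 0.322]
contact_force: [-0.1, -0.5, 0.4]
finger_gap: 0.0598
```

```bash
python3 - <<'E'
from h import *
w=r.grab_frame("wrist"); im=w["pixels"][:,:,::-1].copy()
cv2.imwrite("pics/w8.png",im)
for m in r.mark_of("clamp1_mid","wrist"): print(m, ray(w,m["location"],.028))
# rectified at nut height and disc height
cv2.imwrite("pics/w8r.png",rect(w,.048,.435,-.018,.06,4000))
move([.435,-.018,.094],70)
E
```

```text
{'location': [427.3, 180.1], 'confidence': 0.97} [ 0.40541507 -0.10497285  0.028     ]
{'location': [327.0, 186.2], 'confidence': 0.84} [ 0.43062301 -0.01865311  0.028     ]
{'location': [124.8, 94.9], 'confidence': 0.58} [0.56172999 0.11277327 0.028     ]
t 17.45 pos [ 0.4338 -0.0184  0.2339] shift [ 0.1399 -0.0008 -0.001 ] rot [ 0. -0.  0.] jawyaw -110.0 tilt 0.0 gap 0.0598 F [-0.  -0.4 -0.1] j [-0.42  0.51  0.57  2.18 -0.5   0.59 -1.41]
```

View pics/w8.png

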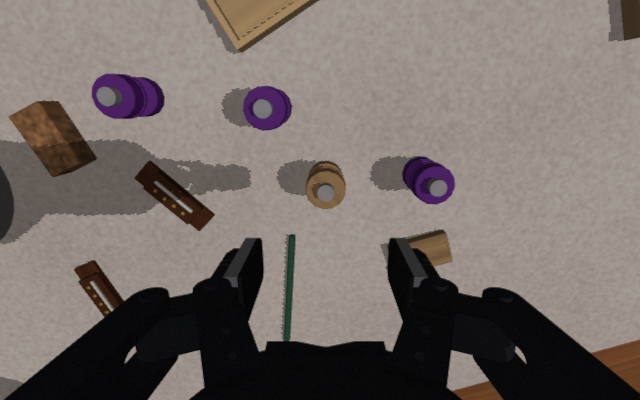

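View pics/w8r.png

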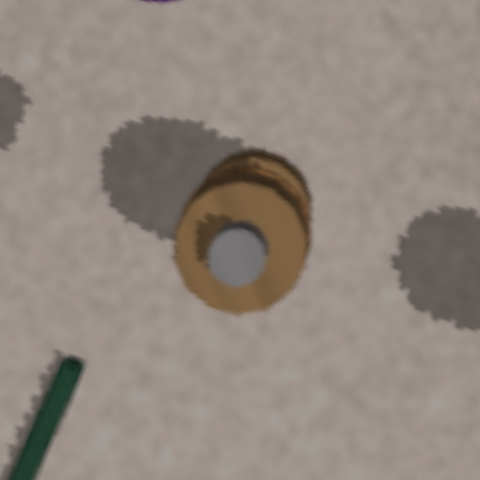

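>>> {"api": "drive_tool", "payload": {
  "series": [
    [[0.04, 0, 0, 0, 0, 0, 0.7], [0.08, 0, 0, 0, 0, 0, 0.7], [0.115, 0, 0, 0, 0, 0, 0.7], [0.135, 0, 0, 0, 0, 0, 0.7], [0.14, 0, 0, 0, 0, 0, 0.7], [0.14, 0, 0, 0, 0, 0, 0.6], [0.14, 0, 0, 0, 0, 0, 0.4], [0.14, 0, 0, 0, 0, 0, 0.25]]
  ]
}}

```text
time_s: 18.45
ee_pos: [0.434, -0.0185, 0.0945]
ee_rot: [-2.858, 1.57, -0.065]
contact_force: [-0.9, -0.1, 1.7]
finger_gap: 0.032
```

>>> {"api": "drive_tool", "payload": {
  "series": [
    [[0, 0, 0, 0, 0, 0, 0.25], [0, 0, 0, 0, 0, 0, 0.25], [0, 0, 0, 0, 0, 0, 0.25], [0, 0, 0, 0, 0, 0, 0.25], [-0.01, 0, 0, 0, 0, 0, 0.25], [-0.04, 0, 0, 0, 0, 0, 0.25], [-0.08, 0, 0, 0, 0, 0, 0.25], [-0.12, 0, 0, 0, 0, 0, 0.25]]
  ]
}}

```text
time_s: 19.45
ee_pos: [0.4334, -0.0182, 0.215]
ee_rot: [0.541, 1.57, -2.949]
contact_force: [1.8, 0.4, -0.7]
finger_gap: 0.0321
```

```bash
python3 - <<'E'
from h import *
w=r.grab_frame("wrist"); cv2.imwrite("pics/w9.png",w["pixels"][:,:,::-1])
move([.5255,.352,.215],70)
E
```

```text
t 19.5 pos [ 0.4351 -0.0189  0.2186] shift [ 0.0042 -0.3794  0.0421] rot [-0.  -0.3  0.1] jawyaw -110.0 tilt 0.32 gap 0.032 F [ 1.1 -0.6  1.2] j [-0.49  0.57  0.69  2.2  -0.66  0.59 -1.23]
```

View pics/w9.png

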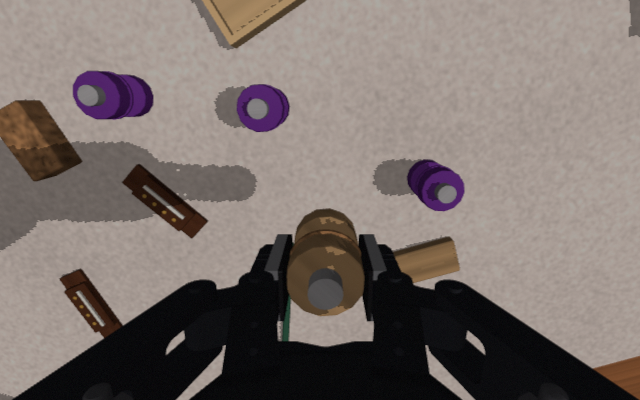

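>>> {"api": "drive_tool", "payload": {
  "series": [
    [[0, -0.05, 0.006, 0, 0, 0, 0.25], [0, -0.11, 0.012, 0, 0, 0, 0.25], [0, -0.17, 0.019, 0, 0, 0, 0.25], [0, -0.23, 0.026, 0, 0, 0, 0.25], [0, -0.29, 0.033, 0, 0, 0, 0.25], [0, -0.34, 0.038, 0, 0, 0, 0.25], [0, -0.379, 0.042, 0, 0, 0, 0.25], [0, -0.379, 0.042, 0, 0, 0, 0.25]]
  ]
}}

```text
time_s: 20.5
ee_pos: [0.5229, 0.3564, 0.2128]
ee_rot: [-0.873, 1.569, 1.927]
contact_force: [-0.3, 0.1, -0.9]
finger_gap: 0.032
```

>>> {"api": "drive_tool", "payload": {
  "series": [
    [[0, 0, 0, 0, 0, 0, 0.25], [0, 0, 0, 0, 0, 0, 0.25], [0, 0, 0, 0, 0, 0, 0.25], [0, 0, 0, 0, 0, 0, 0.25], [0, 0, 0, 0, 0, 0, 0.25], [0, 0, 0, 0, 0, 0, 0.25], [0, 0, 0, 0, 0, 0, 0.25], [0, 0, 0, 0, 0, 0, 0.25]]
  ]
}}

```text
time_s: 21.5
ee_pos: [0.5237, 0.3522, 0.2139]
ee_rot: [-2.854, 1.571, -0.061]
contact_force: [-0.2, 0.0, -0.3]
finger_gap: 0.0322
```

```bash
python3 - <<'E'
from h import *
w=r.grab_frame("wrist"); cv2.imwrite("pics/w10.png",w["pixels"][:,:,::-1])
move([.5255,.352,.0995],70)
E
```

```text
t 21.55 pos [0.5237 0.3522 0.2139] shift [ 0.1144 -0.0005 -0.0017] rot [ 0. -0. -0.] jawyaw -110.0 tilt 0.0 gap 0.0321 F [ 0.3 -0.  -1.9] j [-1.06  0.83  0.76  1.67 -0.69  0.93 -1.95]
```

View pics/w10.png

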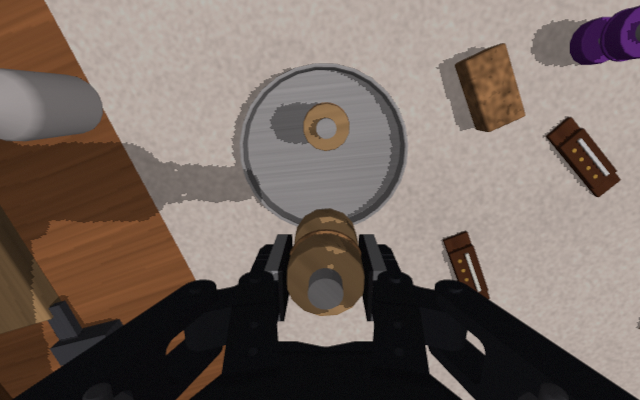

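```bash
python3 - <<'E'
from h import *
w=r.grab_frame("wrist")
for P in ([.5237,.3522,.004],[.5755,.334,.004],[.55,.343,.004],[.55,.343,.018]): print(proj(w,P))
print(ray(w,(325,146),.018))
E
```

```text
[325.55434958 182.06005041]
[324.99418593 120.26745114]
[325.2345148  151.54635118]
[325.23132657 154.14359641]
[0.55651339 0.34085074 0.018     ]
```

>>> {"api": "drive_tool", "payload": {
  "series": [
    [[0.04, -0.0005, -0.006, 0, 0, 0, 0.25], [0.08, -0.0005, -0.006, 0, 0, 0, 0.25], [0.1, -0.0005, -0.006, 0, 0, 0, 0.25], [0.108, -0.0005, -0.006, 0, 0, 0, 0.25], [0.112, -0.0005, -0.006, 0, 0, 0, 0.25], [0.1145, -0.0005, -0.006, 0, 0, 0, 0.25], [0.1145, -0.0005, -0.006, 0, 0, 0, 0.25], [0.1145, -0.0005, -0.006, 0, 0, 0, 0.25]]
  ]
}}

```text
time_s: 22.6
ee_pos: [0.5298, 0.3508, 0.1]
ee_rot: [-2.156, 1.57, 0.637]
contact_force: [0.7, -0.2, -0.2]
finger_gap: 0.0322
```

>>> {"api": "drive_tool", "payload": {
  "series": [
    [[0, 0, 0, 0, 0, 0, 0.45], [0, 0, 0, 0, 0, 0, 0.55], [0, 0, 0, 0, 0, 0, 0.6], [-0.005, 0, 0, 0, 0, 0, 0.65], [-0.04, 0, 0, 0, 0, 0, 0.65], [-0.08, 0, 0, 0, 0, 0, 0.65], [-0.12, 0, 0, 0, 0, 0, 0.65], [-0.135, 0, 0, 0, 0, 0, 0.65]]
  ]
}}

```text
time_s: 23.6
ee_pos: [0.5306, 0.3507, 0.2372]
ee_rot: [-2.28, 1.567, 0.513]
contact_force: [0.6, -0.6, -0.1]
finger_gap: 0.0554
```

```bash
python3 - <<'E'
from h import *
w=r.grab_frame("wrist"); cv2.imwrite("pics/w11.png",w["pixels"][:,:,::-1])
move([.394,.2495,.22],93.7)
E
```

```text
t 23.65 pos [0.5308 0.3509 0.2378] shift [0.017  0.1421 0.094 ] rot [-23.7  -0.2   0.2] jawyaw -110.0 tilt 0.27 gap 0.0557 F [0.4 1.1 2.3] j [-1.06  0.81  0.78  1.64 -0.67  0.97 -1.97]
```

View pics/w11.png

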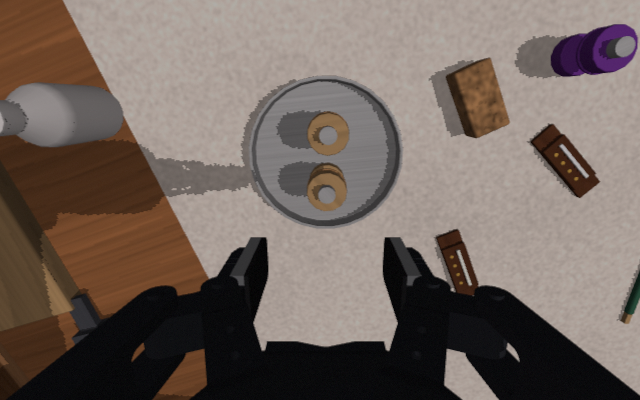

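>>> {"api": "drive_tool", "payload": {
  "series": [
    [[0, 0.03, 0.02, -5, 0, 0, 0.65], [0, 0.06, 0.04, -10, 0, 0, 0.65], [0, 0.1, 0.065, -16, 0, 0, 0.65], [0.01, 0.142, 0.094, -23.7, 0, 0, 0.65], [0.017, 0.142, 0.094, -23.7, 0, 0, 0.65], [0.017, 0.142, 0.094, -23.7, 0, 0, 0.65], [0.017, 0.142, 0.094, -23.7, 0, 0, 0.65], [0.017, 0.142, 0.094, -23.7, 0, 0, 0.65]]
  ]
}}

```text
time_s: 24.65
ee_pos: [0.3935, 0.2497, 0.2174]
ee_rot: [2.974, 1.57, -0.103]
contact_force: [-0.2, -0.3, 0.7]
finger_gap: 0.0555
```

```bash
python3 - <<'E'
from h import *
w=r.grab_frame("wrist"); cv2.imwrite("pics/w12.png",w["pixels"][:,:,::-1])
for m in r.mark_of("bridge1_mid","wrist"): print(m, ray(w,m["location"],.0045))
cv2.imwrite("pics/w12r.png",rect(w,.006,.394,.25,.06,4000))
move([.394,.25,.075],93.7)
E
```

```text
{'location': [466.0, 107.6], 'confidence': 0.84} [0.46714453 0.13311716 0.0045    ]
t 24.75 pos [0.3932 0.2495 0.2174] shift [ 0.1424 -0.0005 -0.0008] rot [ 0. -0. -0.] jawyaw -86.3 tilt 0.03 gap 0.0558 F [-0.1  0.2 -0.2] j [-1.06  0.59  0.65  2.12 -0.62  0.62 -1.49]
```

View pics/w12.png

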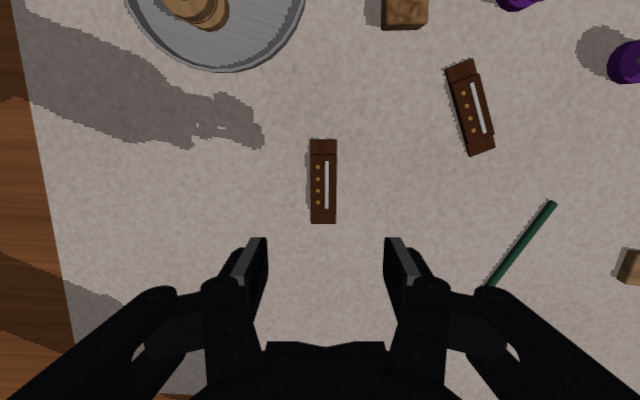

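View pics/w12r.png

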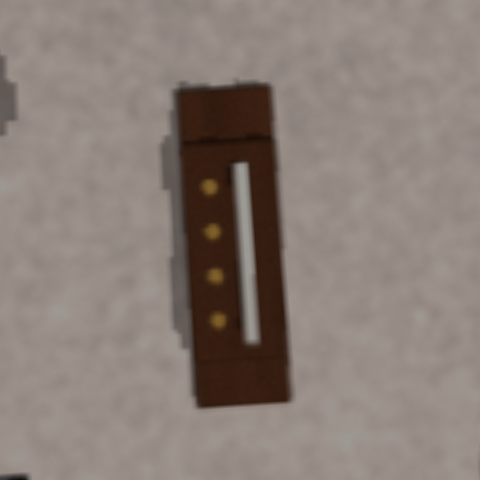

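>>> {"api": "drive_tool", "payload": {
  "series": [
    [[0.05, -0.002, 0, 0, 0, 0, 0.6], [0.09, -0.002, 0, 0, 0, 0, 0.55], [0.12, -0.002, 0.001, 0, 0, 0, 0.5], [0.135, -0.002, 0.001, 0, 0, 0, 0.5], [0.14, -0.002, 0.001, 0, 0, 0, 0.5], [0.142, -0.002, 0.001, 0, 0, 0, 0.5], [0.142, -0.002, 0.001, 0, 0, 0, 0.4], [0.142, -0.002, 0.001, 0, 0, 0, 0.2]]
  ]
}}

```text
time_s: 25.75
ee_pos: [0.3919, 0.2514, 0.0763]
ee_rot: [-2.536, 1.569, 0.671]
contact_force: [-0.0, 0.5, 2.7]
finger_gap: 0.0216
```

>>> {"api": "drive_tool", "payload": {
  "series": [
    [[0, 0, 0, 0, 0, 0, 0.1], [0, 0, 0, 0, 0, 0, 0.1], [0, 0, 0, 0, 0, 0, 0.1], [0, 0, 0, 0, 0, 0, 0.1], [-0.01, 0, 0, 0, 0, 0, 0.1], [-0.03, 0, 0, 0, 0, 0, 0.1], [-0.06, 0, 0, 0, 0, 0, 0.1], [-0.1, 0, 0, 0, 0, 0, 0.1]]
  ]
}}

```text
time_s: 26.75
ee_pos: [0.3911, 0.251, 0.1766]
ee_rot: [0.516, 1.57, -2.56]
contact_force: [-0.1, 1.0, -0.1]
finger_gap: 0.0216
```

```bash
python3 - <<'E'
from h import *
w=r.grab_frame("wrist"); cv2.imwrite("pics/w13.png",w["pixels"][:,:,::-1])
f=r.grab_frame("top"); cv2.imwrite("pics/t2.png",rect(f,.018,.65,-.045,.12,4000)[::2,::2])
move([.64,-.045,.19],98)
E
```

```text
t 26.85 pos [0.393  0.2519 0.179 ] shift [-0.0106  0.3123 -0.2272] rot [-4.3 -0.3  0.2] jawyaw -86.3 tilt 0.36 gap 0.0217 F [ 1.2  1.1 -0.1] j [-1.02  0.66  0.59  2.15 -0.73  0.54 -1.39]
```

View pics/w13.png

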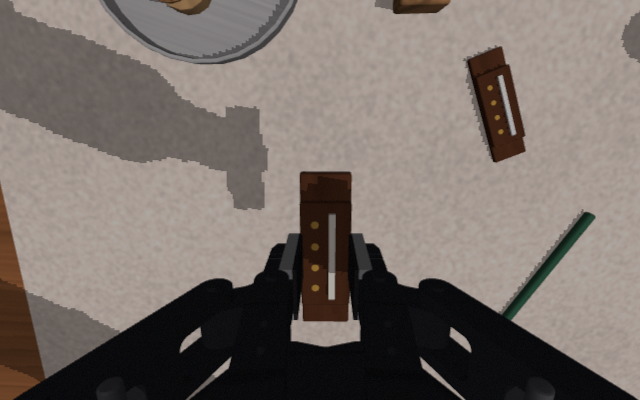

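View pics/t2.png

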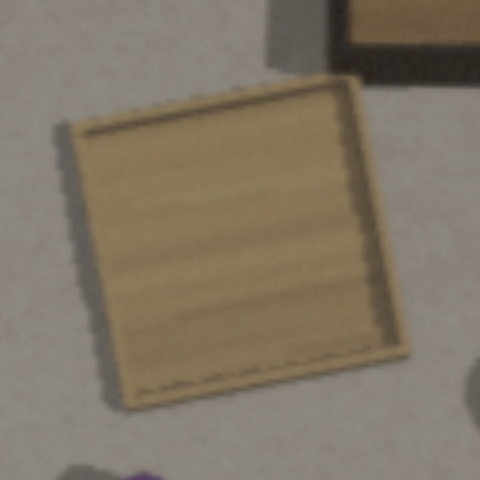

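```bash
python3 - <<'E'
from h import *
move([.635,-.021,.2],100)
E
```

```text
t 26.85 pos [0.393  0.2519 0.179 ] shift [-0.0206  0.288  -0.2238] rot [-6.3 -0.3  0.1] jawyaw -86.3 tilt 0.36 gap 0.0217 F [ 1.2  1.1 -0.1] j [-1.02  0.66  0.59  2.15 -0.73  0.54 -1.39]
```

>>> {"api": "drive_tool", "payload": {
  "series": [
    [[-0.01, 0.04, -0.03, -1, 0, 0, 0.1], [-0.02, 0.08, -0.062, -2, 0, 0, 0.1], [-0.02, 0.12, -0.093, -3, 0, 0, 0.1], [-0.02, 0.17, -0.132, -4, 0, 0, 0.1], [-0.02, 0.22, -0.171, -5, 0, 0, 0.1], [-0.02, 0.26, -0.202, -6, 0, 0, 0.1], [-0.02, 0.288, -0.224, -6.3, 0, 0, 0.1], [-0.02, 0.288, -0.224, -6.3, 0, 0, 0.1]]
  ]
}}

```text
time_s: 27.85
ee_pos: [0.6347, -0.0253, 0.1955]
ee_rot: [1.839, 1.568, -1.132]
contact_force: [0.3, 1.4, 0.4]
finger_gap: 0.0216
```

>>> {"api": "drive_tool", "payload": {
  "series": [
    [[-0.02, 0, 0, 0, 0, 0, 0.1], [-0.02, 0, 0, 0, 0, 0, 0.1], [-0.02, 0, 0, 0, 0, 0, 0.1], [-0.02, 0, 0, 0, 0, 0, 0.1], [-0.02, 0, 0, 0, 0, 0, 0.1], [-0.02, 0, 0, 0, 0, 0, 0.1], [-0.02, 0, 0, 0, 0, 0, 0.1], [-0.02, 0, 0, 0, 0, 0, 0.1]]
  ]
}}

```text
time_s: 28.85
ee_pos: [0.6338, -0.0217, 0.2154]
ee_rot: [0.556, 1.571, -2.411]
contact_force: [0.3, -0.0, -0.3]
finger_gap: 0.0218
```

```bash
python3 - <<'E'
from h import *
w=r.grab_frame("wrist"); im=w["pixels"][:,:,::-1].copy()
a=np.radians(10); c=np.array([.6495,-.0455]); X=np.array([np.cos(a),np.sin(a)]); Y=np.array([-X[1],X[0]])
for s in ((1,1),(1,-1),(-1,1),(-1,-1)):
    p=c+.073*(s[0]*X+s[1]*Y); q=proj(w,[*p,.018]); cv2.circle(im,tuple(int(v) for v in q),3,(0,0,255),1)
cv2.imwrite("pics/w14.png",im)
move([.635,-.021,.0815],100)
E
```

```text
t 28.9 pos [ 0.6338 -0.0217  0.2154] shift [ 0.1339 -0.0005 -0.0013] rot [ 0. -0. -0.] jawyaw -80.0 tilt 0.0 gap 0.0218 F [-0.3 -0.  -1. ] j [-0.35  0.78  0.59  1.66 -0.54  0.87 -0.94]
```

View pics/w14.png

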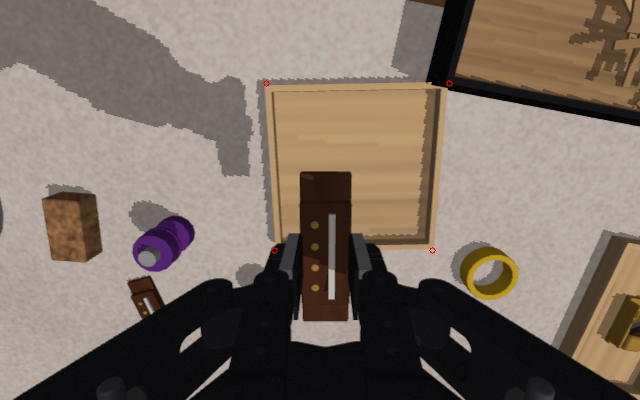

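>>> {"api": "drive_tool", "payload": {
  "series": [
    [[0.05, -0.0005, -0.001, 0, 0, 0, 0.1], [0.095, -0.0005, -0.001, 0, 0, 0, 0.1], [0.118, -0.0005, -0.001, 0, 0, 0, 0.1], [0.127, -0.0005, -0.001, 0, 0, 0, 0.1], [0.131, -0.0005, -0.001, 0, 0, 0, 0.1], [0.1335, -0.0005, -0.001, 0, 0, 0, 0.1], [0.1335, -0.0005, -0.001, 0, 0, 0, 0.1], [0.1335, -0.0005, -0.001, 0, 0, 0, 0.1]]
  ]
}}

```text
time_s: 29.9
ee_pos: [0.6351, -0.021, 0.0826]
ee_rot: [3.012, 1.57, 0.045]
contact_force: [1.0, 0.0, -0.1]
finger_gap: 0.0215
```

>>> {"api": "drive_tool", "payload": {
  "series": [
    [[0, 0, 0, 0, 0, 0, 0.35], [0, 0, 0, 0, 0, 0, 0.4], [0, 0, 0, 0, 0, 0, 0.42], [-0.005, 0, 0, 0, 0, 0, 0.42], [-0.04, 0, 0, 0, 0, 0, 0.42], [-0.08, 0, 0, 0, 0, 0, 0.5], [-0.12, 0, 0, 0, 0, 0, 0.6], [-0.135, 0, 0, 0, 0, 0, 0.65]]
  ]
}}

```text
time_s: 30.9
ee_pos: [0.6358, -0.0214, 0.2197]
ee_rot: [2.902, 1.567, -0.065]
contact_force: [0.0, -0.4, -0.5]
finger_gap: 0.0554
```

```bash
python3 - <<'E'
from h import *
w=r.grab_frame("wrist"); im=w["pixels"][:,:,::-1].copy()
cv2.imwrite("pics/w15.png",im)
move([.468,.13,.22],114.5)
E
```

```text
t 30.95 pos [ 0.636  -0.0213  0.2203] shift [-0.0005 -0.1783  0.1391] rot [-14.5  -0.3  -0.1] jawyaw -80.0 tilt 0.28 gap 0.0554 F [1.  0.1 0.6] j [-0.35  0.78  0.59  1.65 -0.54  0.88 -0.94]
```

View pics/w15.png

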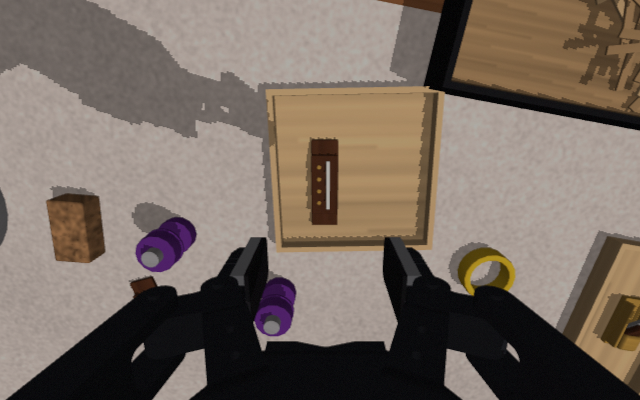

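>>> {"api": "drive_tool", "payload": {
  "series": [
    [[0, -0.04, 0.031, -3, 0, 0, 0.65], [0, -0.08, 0.062, -6, 0, 0, 0.65], [0, -0.12, 0.094, -9, 0, 0, 0.65], [0, -0.15, 0.117, -12, 0, 0, 0.65], [0, -0.1785, 0.139, -14.5, 0, 0, 0.65], [0, -0.1785, 0.139, -14.5, 0, 0, 0.65], [0, -0.1785, 0.139, -14.5, 0, 0, 0.65], [0, -0.1785, 0.139, -14.5, 0, 0, 0.65]]
  ]
}}

```text
time_s: 31.95
ee_pos: [0.4676, 0.1296, 0.2167]
ee_rot: [1.752, 1.57, -0.963]
contact_force: [-0.0, -0.1, 0.2]
finger_gap: 0.0554
```

```bash
python3 - <<'E'
from h import *
w=r.grab_frame("wrist"); cv2.imwrite("pics/w16.png",w["pixels"][:,:,::-1])
for m in r.mark_of("bridge1_mid","wrist"): print(m, ray(w,m["location"],.0045))
cv2.imwrite("pics/w16r.png",rect(w,.006,.468,.13,.06,4000))
move([.468,.13,.0755],114.5)
E
```

```text
{'location': [326.5, 185.5], 'confidence': 0.61} [0.46490527 0.12657265 0.0045    ]
t 32.05 pos [0.4674 0.1297 0.2168] shift [ 1.413e-01 -1.000e-04 -7.000e-04] rot [-0.1 -0.  -0. ] jawyaw -65.6 tilt 0.04 gap 0.0554 F [-0.4 -1.2  1. ] j [-0.69  0.59  0.54  2.07 -0.52  0.62 -0.94]
```

View pics/w16r.png

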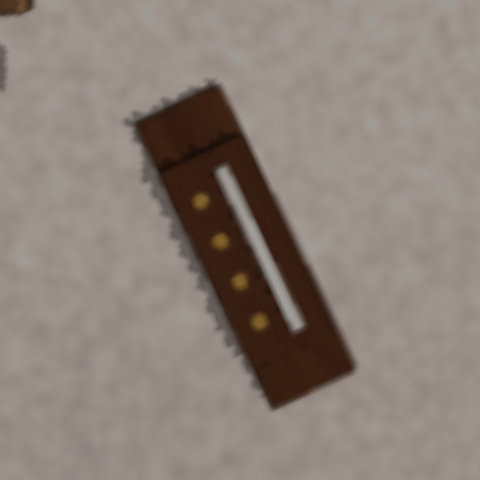

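View pics/w16.png

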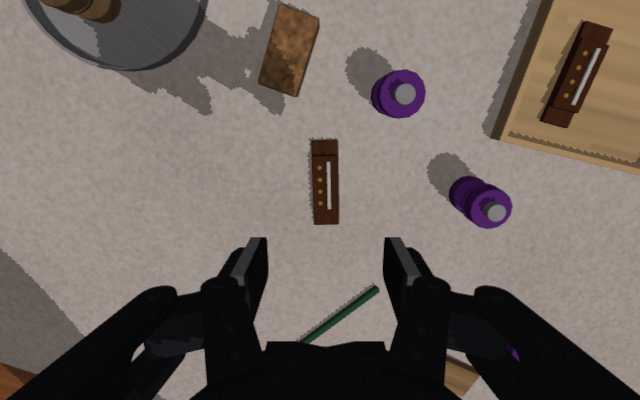

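>>> {"api": "drive_tool", "payload": {
  "series": [
    [[0.05, 0.0005, 0.001, -1, 0, 0, 0.6], [0.09, 0.0005, 0.001, -1, 0, 0, 0.55], [0.12, 0.0005, 0.001, -1, 0, 0, 0.5], [0.135, 0.0005, 0.001, -1, 0, 0, 0.5], [0.139, 0.0005, 0.001, -1, 0, 0, 0.5], [0.141, 0.0005, 0.001, -1, 0, 0, 0.5], [0.141, 0.0005, 0.001, -1, 0, 0, 0.4], [0.141, 0.0005, 0.001, -1, 0, 0, 0.2]]
  ]
}}

```text
time_s: 33.05
ee_pos: [0.4665, 0.1299, 0.077]
ee_rot: [3.088, 1.569, 0.392]
contact_force: [0.2, 0.1, 4.1]
finger_gap: 0.0214
```

>>> {"api": "drive_tool", "payload": {
  "series": [
    [[0, 0, 0, 0, 0, 0, 0.1], [0, 0, 0, 0, 0, 0, 0.1], [0, 0, 0, 0, 0, 0, 0.1], [0, 0, 0, 0, 0, 0, 0.1], [-0.01, 0, 0, 0, 0, 0, 0.1], [-0.04, 0, 0, 0, 0, 0, 0.1], [-0.09, 0, 0, 0, 0, 0, 0.1], [-0.14, 0, 0, 0, 0, 0, 0.1]]
  ]
}}

```text
time_s: 34.05
ee_pos: [0.4657, 0.1297, 0.2179]
ee_rot: [-0.183, 1.571, -2.88]
contact_force: [0.6, 0.9, -0.3]
finger_gap: 0.0212
```

```bash
python3 - <<'E'
from h import *
w=r.grab_frame("wrist"); cv2.imwrite("pics/w17.png",w["pixels"][:,:,::-1])
move([.644,-.074,.215],100)
E
```

```text
t 34.1 pos [0.4683 0.1297 0.2231] shift [ 0.0089  0.2594 -0.071 ] rot [15.5 -0.5  0. ] jawyaw -64.5 tilt 0.49 gap 0.0217 F [1.8 0.4 3.6] j [-0.71  0.58  0.57  2.06 -0.54  0.63 -0.9 ]
```

View pics/w17.png

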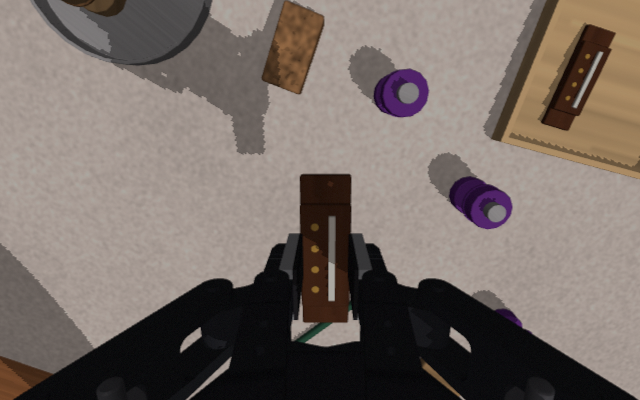

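>>> {"api": "drive_tool", "payload": {
  "series": [
    [[0, 0.045, -0.012, 3, 0, 0, 0.1], [0, 0.09, -0.025, 6, 0, 0, 0.1], [0, 0.135, -0.037, 9, 0, 0, 0.1], [0, 0.18, -0.049, 12, 0, 0, 0.1], [0, 0.22, -0.06, 14, 0, 0, 0.1], [0, 0.2595, -0.071, 15.5, 0, 0, 0.1], [0, 0.2595, -0.071, 15.5, 0, 0, 0.1], [0, 0.2595, -0.071, 15.5, 0, 0, 0.1]]
  ]
}}

```text
time_s: 35.1
ee_pos: [0.6413, -0.0731, 0.216]
ee_rot: [-0.959, 1.569, 2.358]
contact_force: [-0.2, 0.7, -1.2]
finger_gap: 0.0217
```

>>> {"api": "drive_tool", "payload": {
  "series": [
    [[0, 0, 0, 0, 0, 0, 0.1], [0, 0, 0, 0, 0, 0, 0.1], [0, 0, 0, 0, 0, 0, 0.1], [0, 0, 0, 0, 0, 0, 0.1], [0, 0, 0, 0, 0, 0, 0.1], [0, 0, 0, 0, 0, 0, 0.1], [0, 0, 0, 0, 0, 0, 0.1], [0, 0, 0, 0, 0, 0, 0.1]]
  ]
}}

```text
time_s: 36.1
ee_pos: [0.6419, -0.0739, 0.2159]
ee_rot: [-1.631, 1.571, 1.685]
contact_force: [-0.2, -1.1, -0.2]
finger_gap: 0.0214
```

```bash
python3 - <<'E'
from h import *
w=r.grab_frame("wrist"); cv2.imwrite("pics/w18.png",w["pixels"][:,:,::-1])
move([.644,-.074,.083],100)
E
```

```text
t 36.15 pos [ 0.642  -0.0739  0.2159] shift [ 0.1329  0.0004 -0.002 ] rot [ 0. -0. -0.] jawyaw -80.0 tilt 0.0 gap 0.0215 F [ 0.4  0.3 -0.2] j [-0.27  0.8   0.61  1.62 -0.56  0.9  -0.84]
```

View pics/w18.png

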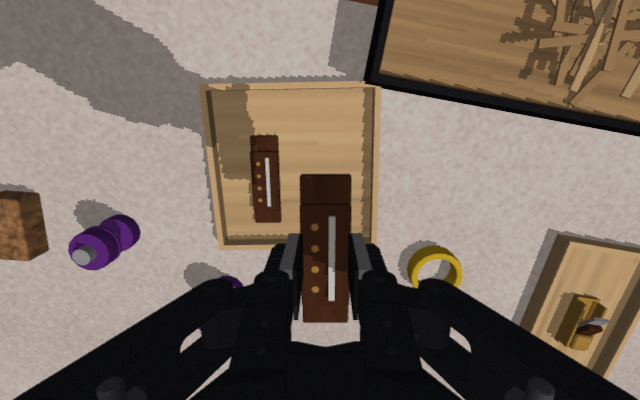

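>>> {"api": "drive_tool", "payload": {
  "series": [
    [[0.05, -0.002, 0, 0, 0, 0, 0.1], [0.095, -0.0025, 0, 0, 0, 0, 0.1], [0.118, -0.0025, 0, 0, 0, 0, 0.1], [0.127, -0.0025, 0, 0, 0, 0, 0.1], [0.131, -0.0025, 0, 0, 0, 0, 0.1], [0.133, -0.0025, 0, 0, 0, 0, 0.1], [0.133, -0.0025, 0, 0, 0, 0, 0.1], [0.133, -0.0025, 0, 0, 0, 0, 0.1]]
  ]
}}

```text
time_s: 37.15
ee_pos: [0.6419, -0.0715, 0.0837]
ee_rot: [2.897, 1.57, -0.069]
contact_force: [0.0, 0.4, -0.4]
finger_gap: 0.0217
```

>>> {"api": "drive_tool", "payload": {
  "series": [
    [[0, 0, 0, 0, 0, 0, 0.33], [0, 0, 0, 0, 0, 0, 0.36], [0, 0, 0, 0, 0, 0, 0.38], [-0.005, 0, 0, 0, 0, 0, 0.38], [-0.04, 0, 0, 0, 0, 0, 0.4], [-0.08, 0, 0, 0, 0, 0, 0.5], [-0.12, 0, 0, 0, 0, 0, 0.6], [-0.135, 0, 0, 0, 0, 0, 0.65]]
  ]
}}

```text
time_s: 38.15
ee_pos: [0.6425, -0.0719, 0.2208]
ee_rot: [2.801, 1.567, -0.166]
contact_force: [0.5, 0.0, -0.3]
finger_gap: 0.0555
```

```bash
python3 - <<'E'
from h import *
w=r.grab_frame("wrist"); cv2.imwrite("pics/w19.png",w["pixels"][:,:,::-1])
f=r.grab_frame("top"); cv2.imwrite("pics/t3.png",f["pixels"][:,:,::-1])
move([.45,-.1,.35])
E
```

```text
t 38.25 pos [ 0.6422 -0.0716  0.2195] shift [-0.1311 -0.0054  0.1938] rot None jawyaw -80.0 tilt 0.17 gap 0.0551 F [ 0.1 -0.1 -0.2] j [-0.28  0.8   0.62  1.62 -0.56  0.9  -0.85]
```

View pics/w19.png

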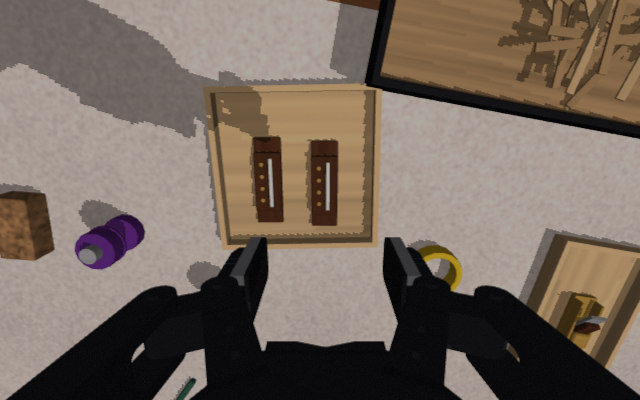

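>>> {"api": "drive_tool", "payload": {
  "series": [
    [[-0.05, 0, 0.04, 0, 0, 0, 0.65], [-0.08, 0, 0.08, 0, 0, 0, 0.65], [-0.1, 0, 0.12, 0, 0, 0, 0.65], [-0.1, 0, 0.16, 0, 0, 0, 0.65], [-0.1, 0.04, 0.18, 0, 0, 0, 0.65], [-0.1, 0.09, 0.2, 0, 0, 0, 0.65], [-0.1, 0.14, 0.21, 0, 0, 0, 0.65], [-0.1, 0.14, 0.21, 0, 0, 0, 0.65]]
  ]
}}

```text
time_s: 39.25
ee_pos: [0.4574, -0.2501, 0.317]
ee_rot: [0.801, 1.568, -2.173]
contact_force: [-0.3, 1.5, -0.2]
finger_gap: 0.0555
```

```bash
python3 - <<'E'
from h import *
f=r.grab_frame("top"); cv2.imwrite("pics/t4.png",f["pixels"][:,:,::-1])
g=r.grab_frame("scene"); cv2.imwrite("pics/s4.png",cv2.resize(g["pixels"][130:280,120:520,::-1],None,fx=2,fy=2))
for n,z in (("tape_mid",.009),("cork_mid",.012)):
    for c,ff in (("top",f),("scene",g)):
        print(n,c,[(ray(ff,m["location"],z).round(3),m["confidence"]) for m in r.mark_of(n,c)[:2]])
move([.45,-.1,.35])
E
```

```text
tape_mid top [(array([ 0.57 , -0.192,  0.009]), 0.78), (array([ 0.547, -0.359,  0.009]), 0.51)]
tape_mid scene [(array([ 0.572, -0.194,  0.009]), 0.79)]
cork_mid top [(array([0.558, 0.205, 0.012]), 0.87)]
cork_mid scene [(array([0.542, 0.196, 0.012]), 0.62)]
t 39.55 pos [ 0.4594 -0.2442  0.3174] shift [-0.0325 -0.1436 -0.0162] rot None jawyaw -79.8 tilt 0.08 gap 0.0554 F [-0.2  0.9  1.1] j [-0.04  0.51  0.72  1.87 -0.42  0.91 -0.52]
```

View pics/t4.png

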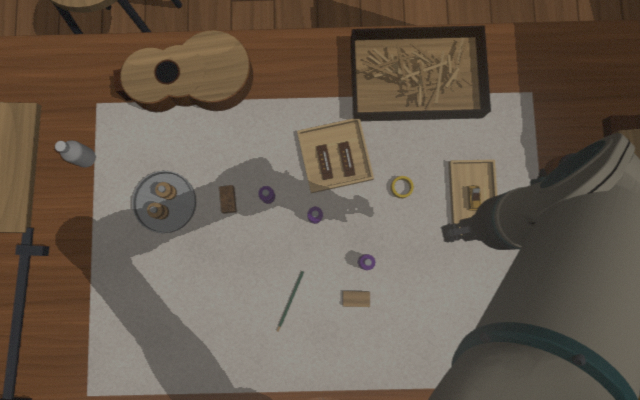

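View pics/s4.png

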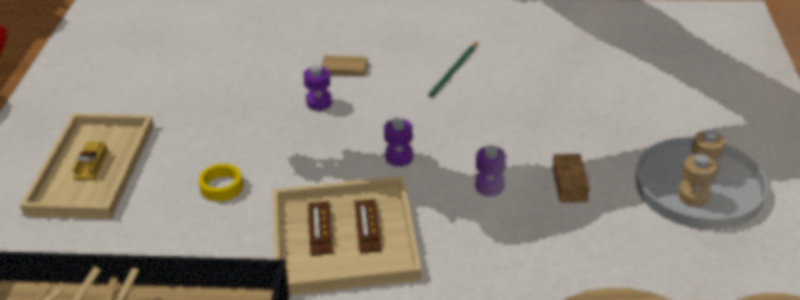

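```bash
python3 -c "
from station import r
print(r.hand_in())"
```

```text
the job is handed in; nothing more can be done
None
```

I put away all five parts and handed the job in at about 39.6 s, well under the 141 s limit. No verdict was reported.

- **Clamps:** Both wooden spool clamps stand upright in the round tin, about 20 mm and 29 mm from its centre. That uses the wrist camera's estimate of the tin's centre. I left the three purple look-alikes alone.
- **Bridges:** Both ukulele bridges lie flat and side by side on the square tray's floor, about 50 mm apart.
- **Plane:** The finger plane stands on its sole near the middle of the long tray.
- **Bystanders:** I saw no sign that the tape roll or the cork block had moved. The tape's final position agreed within 2 mm of my first estimate. The cork readings disagreed with each other by about 18 mm (top camera 0.558, 0.205; scene camera 0.542, 0.196). The first estimate was 0.554, 0.196, and the picture shows the cork in its starting place, so I took the difference as network error.
- **Tin position:** The two camera estimates of the tin's centre differed by about 6 mm. I moved the second clamp 6 mm inward because of that.
- **Contact:** The highest tool force shown at the end of any move was about 6 N. At hand-in the arm was raised clear of everything.

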